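Shut the dispenser and hold its gate at the portion mark

TASK

The empty topping dispenser on the counter is about to be gauged for its portion size. First press its open lid down until the spring catch snaps and keeps it shut by itself. Then pull the spring-loaded gate by its upright handle until its pointer lines up with the fin of the rider clamped on the front rail, and keep it there: the gate springs back if let go, so finish while still holding the handle at the mark. Leave the rider where it is set, and do not disturb the ramekin, sugar shaker, brush and cake slice beside the dispenser.

Things in the scene. Friction and masses are not known exactly. Their poses are not given: they have to be found in the camera images.
- dispenser: Steel topping dispenser, screwed fast, 76 (its x) x 320 (its y) x 144 mm high, lid shut. Origin: centre of its underside, on the counter. +y runs from hopper to guide end (to the robot's left, yaw varies); -x is the front. Hopper 72 x 100 mm, centre y = -100, rim 140 high; rails at x = +-22, 78 high, to y = +158. Behind it stands a fixed upright glass screen, 555 high, its face at x = 0.526 m.
- lid_hinge (a point): Middle of the lid's hinge line: on the dispenser at y = -153 mm, 140 mm above the counter. The line runs along the dispenser's x.
- lid_pad (a point): Centre of the top of the round black thumb pad (28 mm across) on the lid, the place to press. The lid is a steel plate 74 mm wide that reaches 110 mm from the hinge towards the handle; the pad is 84 mm from the hinge along the lid, 20 mm in front of the centre line, its top 7 mm above the lid's underside. With the lid shut the pad's top is 147 mm above the counter.
- lid (a joint): Opening angle of the lid in rad: 0 shut and level, grows as the free end rises; starts at 0.5 to 1.0, stop at 1.3. A light spring and stiff hinge (under 3 N at the pad) hold it open: not caught, it springs up to 0.2 or more. From about 0.11 down the catch resists with up to 10 N in all at the pad; below about 0.04 it has snapped and holds the lid at about 0.01.
- gate_handle (a point): Grip point of the gate's upright handle: on its axis, 120 mm above the counter, 20 mm below its top. The handle is a black rounded bar 16 mm along the dispenser's y, 24 mm along its x, standing clear from 85 to 140 mm above the counter. With the gate home it is at x = -30, y = +35 mm of the dispenser, 78 mm from the lid's lip; it moves with the gate towards +y.
- gate_pointer (a point): Tip of the flat steel pointer fixed to the gate, level with the handle's axis in the dispenser's y, 17.5 mm in front of it (its -x), 84 mm above the counter.
- rider_mark (a point): Top of the thin steel fin (3.5 mm thick) on the rider, the mark for the pointer. The rider is a black block 22 mm long with a thumb screw, clamped on the outside of the front rail, the fin 52 mm in front of the centre line and its top 89 mm above the counter. The pointer is in line when it has the same dispenser y as the fin.
- gate (a joint): How far the gate is pulled out, in m: 0 home, up to 0.100 at the end stop, towards the dispenser's +y. A return spring pulls it home with 2.4 N at 0, rising 0.6 N per 10 mm (7.8 N at 0.09).
- rider (a joint): Setting of the rider on the rail, in m, on the same scale as the gate: gate equal to rider means pointer and mark in line. Starts between 0.03 and 0.09; a firm clamp (8 N) holds it.
- ramekin_center (a point): Centre of a white ramekin, 82 mm across and 48 mm high, standing on the counter beside the dispenser. To be left alone.
- shaker_center (a point): Centre of a sugar shaker, 67 mm across, 114 mm high, standing beside the dispenser. To be left alone.
- brush: Pastry brush, 205 mm long, 12 mm high, lying on the counter well beside the dispenser. Origin: centre of its underside. To be left alone.
- slice: Cake slice with wooden handle, 268 mm long, 16 mm high, lying on the counter well beside the dispenser. Origin: centre of its underside. To be left alone.

How it is judged:
On the way, in this order (a step that is already met when the one before it is completed fails the run):
1. the lid is shut and its catch holds it with nothing touching it (value of joint lid below 0.06 rad and contact force between each of the fingers, the arm and lid below 0.3 N), for 0.3 s.
2. the gate is held by the handle with its pointer at the rider's mark (y of gate_pointer in the frame of rider_mark between -0.005 and 0.005 m and contact force between the fingers and gate above 1 N and value of joint lid below 0.06 rad), for 0.5 s.
At the end, for the whole second after the job is handed in: The fingers hold the gate (over 1 N) at rest with its pointer within 5 mm of the rider's fin along the rail; the lid is shut (under 0.06 rad), kept by its catch alone; the rider is untouched and within 6 mm of where it was set (all of step 2 and velocity of joint gate between -0.01 and 0.01 m/s and contact force between each of the fingers, the arm and lid below 0.3 N and contact force between each of the arm, the fingers and rider below 0.3 N and distance of rider_mark from where it was at the start of the episode below 0.006 m); the arm keeps its last pose, push and grip.
It fails at once if the rider is shifted by more than 6 mm (distance of rider_mark from where it was at the start of the episode above 0.006 m).
It fails at once if the ramekin, shaker, brush or cake slice is shifted by more than 20 mm (distance of any of ramekin_center, shaker_center, brush, slice from where it was at the start of the episode above 0.02 m).
It also fails if it takes over 42 s, if anything falls off the work surface, if the arm or the gripper's body presses on something with over 40 N, if the wrist force passes 120 N, or if a joint passes its speed limit or range.

ROBOT

A 7-joint arm with a two-finger parallel gripper is mounted at the origin on a cart in front of the work surface, level with it; the furniture and walls round the work are solid. World frame = base frame: x ahead of the robot, y to its left, z up, the work surface at z = 0. Lengths are in m, angles in rad, forces in N, time in s.
With the tool pointing down it reaches from about 0.425 to 0.875 m from the base axis. Payload 8.4 kg.
Tool frame: the origin (TCP) lies on the centre line of the jaws, within the pads' length; the fingertips stand 8 mm ahead of it and the grasp point (between the pads) lies 11 mm behind it; z points along the fingers, x is the direction in which the jaws open and shut, and the axes are right-handed (so a half turn about z gives the same grasp; the last joint's range is limited). The gripper opens to 85 mm and grips with 20 to 120 N. Pads are 22 mm wide; open, the fingers measure 114 mm over their backs; the gripper's body (76 mm by 85 mm) begins 54 mm behind the grasp point. The pads swing forward as they close: fully open they stand 13 mm farther back than shut.
Start: joints at [1.21, 0.333, 0.04, 1.465, -0.013, 1.343, -0.059], TCP at [0.168, -0.628, 0.239] pointing down, gripper open.
Joint ranges: [-2.58, 2.58], [-0.38, 2.09], [-1.3, 1.39], [0.25, 2.4], [-1.5, 4.64], [0.08, 2.09], [-2.65, 2.65]. Speed limits (rad/s): [2.22, 2.22, 2.79, 2.79, 3.14, 3.14, 3.14].

INTERFACE

Orientations are given as a unit quaternion [w, x, y, z].
In Python, from plant import sensors, cams, sign_off gives the robot as it stands.
- The arm moves only by the tool apply_moves, never from a script. Its argument "series" is a list of rows, each a list of 3 entries, a list of its own where there are three numbers: the finger opening in m, from 0 to 0.0854, then the shift along the tool's x, y, z in m, then the turn, a rotation vector about the tool's x, y, z in degrees. In form: [[fingers, [x, y, z], [rx, ry, rz]], ...]. A call has 1 to 20 rows; each row is the pose to reach, as a shift and turn from the pose measured when the call began, along the tool's axes at that moment; what a row does not reach only later rows make up. A row lasts 1/8 s, in which the tool goes at most 62.5 mm and 10.7 degrees, less where a joint would pass 70% of its speed; a pose out of reach is approached as far as the arm can. A call with a gripper value outside its range is refused whole. The fingers move at their own pace and stop on an object; the grip force is fixed at half the most. Time passes only in rows, so rows that repeat a pose let the fingers close. It gives the time, the measured TCP pose, the force and the opening at its end, in the units of the state.
- sensors.state(): the state, without advancing time (a new reading comes with each control period).
- cams.capture(name): name is "scene" or "side" or "wrist"; returns the picture (384x512x3 uint8, red, green, blue); there is no depth.
- cams.camera_params(name): a dict with "K" (3x3 intrinsics, pixels), "k1" (the pictures are not rectified: a ray, as slopes to the right and down, at radius r is drawn at 1 + k1 r^2 times it, then the intrinsics apply), "R" (3x3) and "t" (3): a world point X has camera coordinates R X + t. Camera axes: x right, y down, z forward; pixel columns grow to the right and rows downward; lengths in m; the calibration is good to about 2 mm. A picture is of the moment at which its call begins: read the wrist's pose just before it. camera_params takes no time and is no camera call; for the wrist camera it gives the pose at the moment of the call.
- sign_off(): hands the job in, once; it reports no verdict.
The state is a dict: "t": time; "joint_positions": joint angles; "joint_vel": joint speeds; "joint_efforts": joint torques, N m; "position": TCP position; "orientation": TCP orientation; "contact_force": force on the tool from outside, world axes, zero at the start; "wrist_torque": the same for the moment, N m; "opening": finger opening in m.
Only numpy, scipy, OpenCV 4.12 (cv2) and the standard library are available. Lean on these libraries where they do the work, as an engineer would, in place of code of your own. Each camera call takes 0.05 s, during which the arm holds its last target.

## Working session

There is one attempt and no reset: what is moved stays moved. The work goes in short steps, Python scripts to look and compute and a tool call to move; the robot and the scene stay as the last step left them, time stands still between calls to the robot, and variables do not carry over. Pictures are saved under pics/ and viewed, and the job is handed in when it is done.

Besides the shell and the picture viewer there is one more tool, called after "Call:" by a JSON object that holds its "fn" and its "kwargs". apply_moves: Moves the arm, as the interface text tells. Its arguments: {"type":"object","properties":{"series":{"type":"array","items":{"type":"array"}}},"required":["series"]}

```bash
mkdir -p pics; ls; python3 - <<'E'
from plant import sensors,cams
import cv2
s=sensors.state();print({k:s[k] for k in('t','position','orientation','opening','contact_force')})
for n in('scene','side','wrist'):
    p=cams.camera_params(n);print(n,p)
    cv2.imwrite(f'pics/{n}0.png',cams.capture(n)[:,:,::-1])
E
```

```text
pics
{'t': 0.0, 'position': array([ 0.168103  , -0.62741355,  0.23841724]), 'orientation': array([-4.67594935e-04,  7.93335707e-01, -6.08783857e-01, -6.72952300e-04]), 'opening': 0.08504074173539405, 'contact_force': array([ 0.55625018,  0.07511613, -0.81678713])}
scene {'K': array([[373.88485896,   0.        , 245.57600907],
       [  0.        , 373.88485896, 190.6553546 ],
       [  0.        ,   0.        ,   1.        ]]), 'k1': -0.06500095102584078, 'R': array([[-0.72814506, -0.68526175,  0.01486981],
       [-0.54394992,  0.5645182 , -0.62083627],
       [ 0.41704107, -0.4601473 , -0.78379921]]), 't': array([0.3426818 , 0.32418829, 1.36864293])}
side {'K': array([[418.44163745,   0.        , 256.59859483],
       [  0.        , 418.44163745, 190.38455647],
       [  0.        ,   0.        ,   1.        ]]), 'k1': -0.08315399558501414, 'R': array([[ 0.95546587, -0.2949311 , -0.01003072],
       [-0.12912036, -0.38725381, -0.91288686],
       [ 0.26535429,  0.87352741, -0.40808941]]), 't': array([-0.45543542,  0.15656443,  2.00072538])}
wrist {'K': array([[306.22563788,   0.        , 256.55648278],
       [  0.        , 306.22563788, 186.64906017],
       [  0.        ,   0.        ,   1.        ]]), 'k1': -0.032200137188466316, 'R': array([[ 2.58206075e-01, -9.66089665e-01, -6.18326321e-04],
       [-9.21994572e-01, -2.46611868e-01,  2.98510628e-01],
       [-2.88540519e-01, -7.65071643e-02, -9.54406110e-01]]), 't': array([-0.65022946, -0.03822139,  0.3788648 ])}
```

View pics/scene0.png

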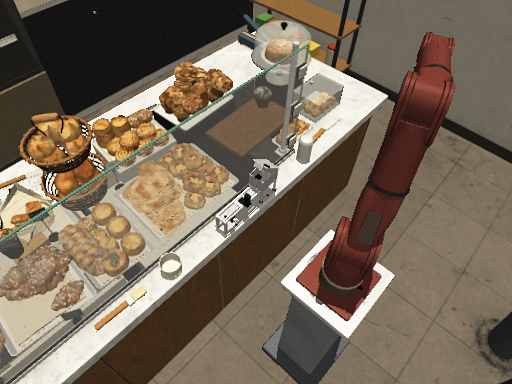

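View pics/side0.png

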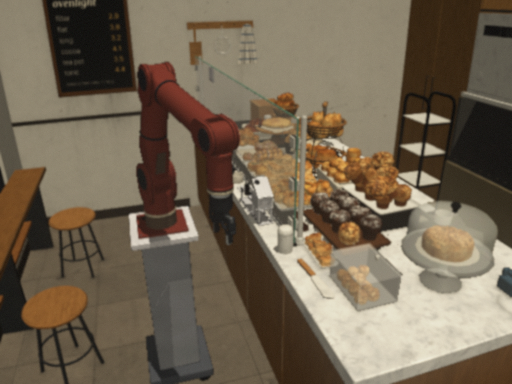

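View pics/wrist0.png

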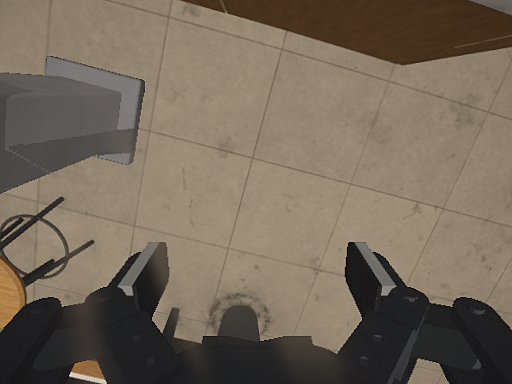

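```bash
cat > h.py <<'E'
import numpy as np,cv2
from scipy.spatial.transform import Rotation as Rn
def und(p,uv):
    K=p['K'];uv=np.asarray(uv,float)
    m=np.array([(uv[0]-K[0,2])/K[0,0],(uv[1]-K[1,2])/K[1,1]])
    return cv2.undistortPoints(np.array([[uv]]),K,np.array([p['k1'],0,0,0,0.]))[0,0]
def ray(p,uv):
    m=und(p,uv);R=p['R'];c=-R.T@p['t'];d=R.T@np.array([m[0],m[1],1]);return c,d/np.linalg.norm(d)
def onz(p,uv,z):
    c,d=ray(p,uv);return c+d*(z-c[2])/d[2]
def proj(p,X):
    q=p['R']@np.asarray(X,float)+p['t'];m=q[:2]/q[2];m=m*(1+p['k1']*(m@m));return p['K'][:2,:2]@m+p['K'][:2,2]
def tri(*prs):
    A=np.zeros((3,3));b=np.zeros(3)
    for p,uv in prs:
        c,d=ray(p,uv);M=np.eye(3)-np.outer(d,d);A+=M;b+=M@c
    X=np.linalg.solve(A,b);return X,[np.linalg.norm(np.cross(X-ray(p,uv)[0],ray(p,uv)[1])) for p,uv in prs]
def totool(s,v):
    w,x,y,z=s['orientation'];return Rn.from_quat([x,y,z,w]).inv().apply(v)
def save(cams,n,name,box=None,f=1):
    im=cams.capture(n)[:,:,::-1]
    if box: im=im[box[1]:box[3],box[0]:box[2]]
    cv2.imwrite('pics/'+name+'.png',cv2.resize(im,None,fx=f,fy=f,interpolation=cv2.INTER_CUBIC))
E
python3 - <<'E'
from h import *
from plant import cams
ps=cams.camera_params('scene');pd=cams.camera_params('side')
print(-ps['R'].T@ps['t'],-pd['R'].T@pd['t'])
for uv in[(248,208),(265,165),(220,232),(170,262),(304,150)]: print(uv,onz(ps,uv,0.1))
im=cv2.imread('pics/scene0.png')[140:250,200:330];cv2.imwrite('pics/sc.png',cv2.resize(im,None,fx=5,fy=5,interpolation=cv2.INTER_CUBIC))
im=cv2.imread('pics/side0.png')[160:260,220:320];cv2.imwrite('pics/sd.png',cv2.resize(im,None,fx=5,fy=5,interpolation=cv2.INTER_CUBIC))
E
```

```text
[-0.14491606  0.68159388  1.2689135 ] [-0.07553241 -1.82138036  0.95483211]
(248, 208) [0.41195915 0.05089194 0.1       ]
(265, 165) [ 0.51269169 -0.1622789   0.1       ]
(220, 232) [0.41203547 0.20128254 0.1       ]
(170, 262) [0.44948266 0.40719769 0.1       ]
(304, 150) [ 0.44834607 -0.34846854  0.1       ]
```

View pics/sc.png

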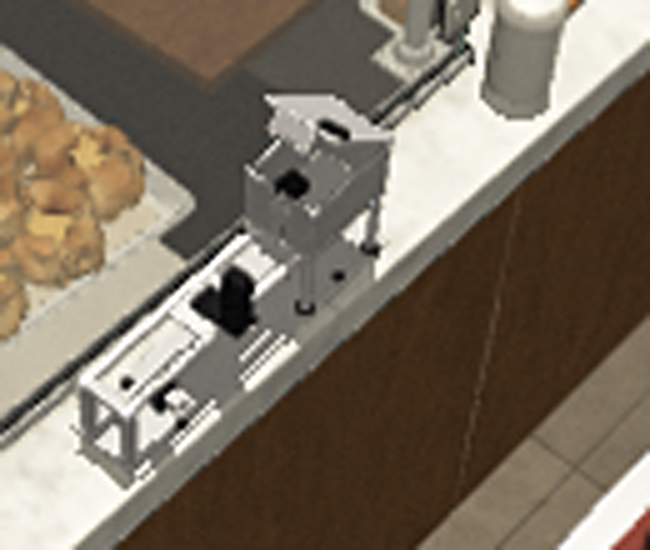

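View pics/sd.png

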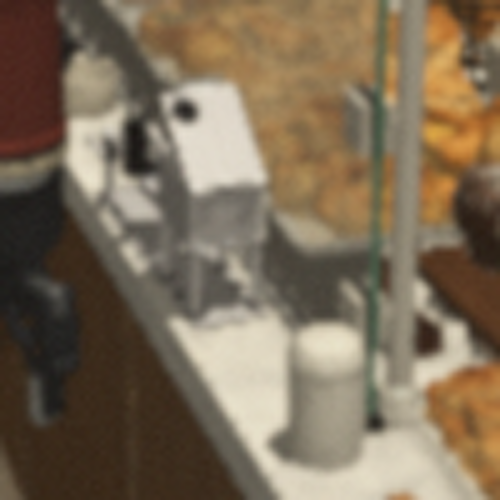

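```bash
python3 - <<'E'
from h import *
from plant import cams,sensors
ps=cams.camera_params('scene');pd=cams.camera_params('side')
print('pad',tri((ps,(200+333/5,140+130/5)),(pd,(220+185/5,160+110/5))))
print('handle',onz(ps,(200+237/5,140+272/5),.14), tri((ps,(200+237/5,140+272/5)),(pd,(220+135/5,160+120/5))))
for n,uv in dict(hopL=(250,180),hopF=(312,222),rimFar=(388,140),railend=(128,412),railendB=(80,380)).items():
  for z in(.078,.14): print(n,z,onz(ps,(200+uv[0]/5,140+uv[1]/5),z))
s=sensors.state();print(Rn.from_quat(np.roll(s['orientation'],-1)).as_matrix())
pw=cams.camera_params('wrist');print(-pw['R'].T@pw['t']-s['position'])
E
```

```text
pad (array([ 0.4519063 , -0.09592912,  0.19188657]), [np.float64(0.0010060374798419394), np.float64(0.00100603747984187)])
handle [0.43821689 0.02729788 0.14      ] (array([0.4379952 , 0.02521697, 0.13511368]), [np.float64(0.002441160048063611), np.float64(0.0024411600480634976)])
hopL 0.078 [ 0.52912945 -0.08756105  0.078     ]
hopL 0.14 [ 0.49403805 -0.04751817  0.14      ]
hopF 0.078 [ 0.46133271 -0.08965099  0.078     ]
hopF 0.14 [ 0.42977087 -0.04949931  0.14      ]
rimFar 0.078 [ 0.47480096 -0.20272716  0.078     ]
rimFar 0.14 [ 0.44253795 -0.15668863  0.14      ]
railend 0.078 [0.43786187 0.14746651 0.078     ]
railend 0.14 [0.40752194 0.17527365 0.14      ]
railendB 0.078 [0.48543912 0.1522825  0.078     ]
railendB 0.14 [0.45262228 0.17983891 0.14      ]
[[ 2.58802604e-01 -9.65930145e-01 -4.09361899e-04]
 [-9.65929429e-01 -2.58802912e-01  1.17951182e-03]
 [-1.24527008e-03  9.01539749e-05 -9.99999221e-01]]
[0.07384719 0.01888689 0.13408994]
```

```bash
cat > plan.py <<'E'
from h import *
def rows(s,targets,yaw_now=None):
    """targets: (opening, xyz, yaw of tool x in deg (tool down))"""
    R0=Rn.from_quat(np.roll(s['orientation'],-1))
    out=[]
    for o,p,y in targets:
        c,si=np.cos(np.radians(y)),np.sin(np.radians(y))
        Rt=Rn.from_matrix(np.array([[c,si,0],[si,-c,0],[0,0,-1]]))
        v=R0.inv().apply(np.array(p)-s['position']);r=(R0.inv()*Rt).as_rotvec(degrees=True)
        out.append([o,[round(a,4) for a in v],[round(a,1) for a in r]])
    return out
E
python3 - <<'E'
from plan import *
from plant import sensors
s=sensors.state();T=[]
for i in range(3): T.append((.085,[.168,-.627,.238+.05*(i+1)],-75))
for i in range(1,15):
    f=i/14;a=np.radians(-75+f*(75+7)*1);r=.65+f*(.433-.65)
    T.append((.085,[r*np.cos(a),r*np.sin(a),.388],-75+f*81))
for r in rows(s,T): print(str(r)+',')
E
```

```text
[0.085, [np.float64(-0.0006), np.float64(-0.0), np.float64(-0.0494)], [np.float64(0.0), np.float64(0.1), np.float64(-0.0)]],
[0.085, [np.float64(-0.0007), np.float64(-0.0), np.float64(-0.0994)], [np.float64(0.0), np.float64(0.1), np.float64(-0.0)]],
[0.085, [np.float64(-0.0007), np.float64(0.0), np.float64(-0.1494)], [np.float64(0.0), np.float64(0.1), np.float64(-0.0)]],
[0.085, [np.float64(-0.0187), np.float64(-0.0648), np.float64(-0.1494)], [np.float64(0.0), np.float64(0.1), np.float64(-5.8)]],
[0.085, [np.float64(-0.0438), np.float64(-0.1257), np.float64(-0.1493)], [np.float64(-0.0), np.float64(0.1), np.float64(-11.6)]],
[0.085, [np.float64(-0.0745), np.float64(-0.1822), np.float64(-0.1493)], [np.float64(-0.0), np.float64(0.1), np.float64(-17.4)]],
[0.085, [np.float64(-0.1103), np.float64(-0.2338), np.float64(-0.1493)], [np.float64(-0.0), np.float64(0.1), np.float64(-23.1)]],
[0.085, [np.float64(-0.1505), np.float64(-0.28), np.float64(-0.1492)], [np.float64(-0.0), np.float64(0.1), np.float64(-28.9)]],
[0.085, [np.float64(-0.1944), np.float64(-0.3206), np.float64(-0.1492)], [np.flo
[... 387 characters left out ...]
oat64(-0.0), np.float64(0.1), np.float64(-52.1)]],
[0.085, [np.float64(-0.3918), np.float64(-0.4224), np.float64(-0.1489)], [np.float64(-0.0), np.float64(0.1), np.float64(-57.9)]],
[0.085, [np.float64(-0.4429), np.float64(-0.4325), np.float64(-0.1489)], [np.float64(-0.0), np.float64(0.1), np.float64(-63.6)]],
[0.085, [np.float64(-0.4933), np.float64(-0.4368), np.float64(-0.1488)], [np.float64(-0.0), np.float64(0.1), np.float64(-69.4)]],
[0.085, [np.float64(-0.5424), np.float64(-0.4354), np.float64(-0.1487)], [np.float64(-0.0), np.float64(0.1), np.float64(-75.2)]],
[0.085, [np.float64(-0.5896), np.float64(-0.4288), np.float64(-0.1487)], [np.float64(-0.0), np.float64(0.1), np.float64(-81.0)]],
```

```bash
python3 - <<'E'
from plan import *
from plant import sensors
s=sensors.state();T=[]
for i in range(2): T.append((.085,[.168,-.627,.238+.06*(i+1)],-75))
for i in range(1,15):
    f=i/14;a=np.radians(-75+f*(75+7)*1);r=.65+min(1,f*2.2)*(.435-.65)
    T.append((.085,[r*np.cos(a),r*np.sin(a),.388],-75+f*81))
    print(np.round(T[-1][1],3))
for r in rows(s,T): print([r[0],[round(float(x),3) for x in r[1]],[0,0,round(float(r[2][2]))]],end=',\n')
E
```

```text
[ 0.219 -0.576  0.388]
[ 0.262 -0.52   0.388]
[ 0.295 -0.462  0.388]
[ 0.32  -0.403  0.388]
[ 0.336 -0.344  0.388]
[ 0.343 -0.287  0.388]
[ 0.361 -0.243  0.388]
[ 0.384 -0.205  0.388]
[ 0.403 -0.165  0.388]
[ 0.417 -0.123  0.388]
[ 0.428 -0.08   0.388]
[ 0.434 -0.036  0.388]
[0.435 0.009 0.388]
[0.432 0.053 0.388]
[0.085, [-0.001, -0.0, -0.059], [0, 0, 0]],
[0.085, [-0.001, -0.0, -0.119], [0, 0, 0]],
[0.085, [-0.037, -0.063, -0.149], [0, 0, -6]],
[0.085, [-0.08, -0.118, -0.149], [0, 0, -12]],
[0.085, [-0.127, -0.166, -0.149], [0, 0, -17]],
[0.085, [-0.177, -0.205, -0.149], [0, 0, -23]],
[0.085, [-0.23, -0.235, -0.149], [0, 0, -29]],
[0.085, [-0.284, -0.258, -0.149], [0, 0, -35]],
[0.085, [-0.322, -0.285, -0.149], [0, 0, -40]],
[0.085, [-0.352, -0.317, -0.149], [0, 0, -46]],
[0.085, [-0.386, -0.346, -0.149], [0, 0, -52]],
[0.085, [-0.423, -0.371, -0.149], [0, 0, -58]],
[0.085, [-0.462, -0.392, -0.149], [0, 0, -64]],
[0.085, [-0.503, -0.409, -0.149], [0, 0, -69]],
[0.085, [-0.546, -0.422, -0.149], [0, 0, -75]],
[0.085, [-0.589, -0.431, -0.149], [0, 0, -81]],
```

Call:
{"fn": "apply_moves", "kwargs": {"series": [[0.085, [0, 0, -0.059], [0, 0, 0]], [0.085, [0, 0, -0.119], [0, 0, 0]], [0.085, [-0.037, -0.063, -0.149], [0, 0, -6]], [0.085, [-0.08, -0.118, -0.149], [0, 0, -12]], [0.085, [-0.127, -0.166, -0.149], [0, 0, -17]], [0.085, [-0.177, -0.205, -0.149], [0, 0, -23]], [0.085, [-0.23, -0.235, -0.149], [0, 0, -29]], [0.085, [-0.284, -0.258, -0.149], [0, 0, -35]], [0.085, [-0.322, -0.285, -0.149], [0, 0, -40]], [0.085, [-0.352, -0.317, -0.149], [0, 0, -46]], [0.085, [-0.386, -0.346, -0.149], [0, 0, -52]], [0.085, [-0.423, -0.371, -0.149], [0, 0, -58]], [0.085, [-0.462, -0.392, -0.149], [0, 0, -64]], [0.085, [-0.503, -0.409, -0.149], [0, 0, -69]], [0.085, [-0.546, -0.422, -0.149], [0, 0, -75]], [0.085, [-0.589, -0.431, -0.149], [0, 0, -81]], [0.085, [-0.589, -0.431, -0.149], [0, 0, -81]]]}}

```text
t: 2.28
position: [0.4315, 0.0564, 0.3885]
orientation: [-0.001, 0.998, 0.056, 0.0]
contact_force: [0.8, -1.2, -0.5]
opening: 0.085
```

```bash
python3 - <<'E'
from h import *
from plant import cams,sensors
s=sensors.state();print(s['t'],s['position'],s['joint_positions'],s['contact_force'])
save(cams,'wrist','w1',None,1.5)
import pickle;pickle.dump(cams.camera_params('wrist'),open('w1.pkl','wb'))
E
```

```text
2.275 [0.43151387 0.05635478 0.38854395] [ 0.53109883 -0.14246002 -0.65824181  1.65891793 -0.08810833  1.59531145
 -0.01251991] [ 0.8129153  -1.16917112 -0.51555689]
```

View pics/w1.png

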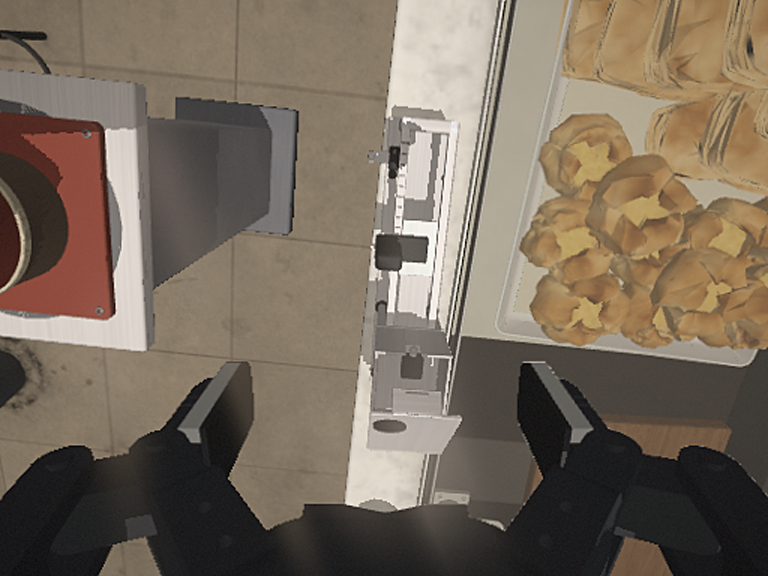

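```bash
python3 - <<'E'
import cv2
im=cv2.imread('pics/w1.png');im=cv2.resize(im,(512,384),interpolation=cv2.INTER_AREA)
a=im[60:190,230:320];b=im[190:310,230:320]
cv2.imwrite('pics/w1a.png',cv2.resize(a,None,fx=4.6,fy=4.6,interpolation=cv2.INTER_CUBIC))
cv2.imwrite('pics/w1b.png',cv2.resize(b,None,fx=4.6,fy=4.6,interpolation=cv2.INTER_CUBIC))
E
```

```text
(no output)
```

View pics/w1a.png

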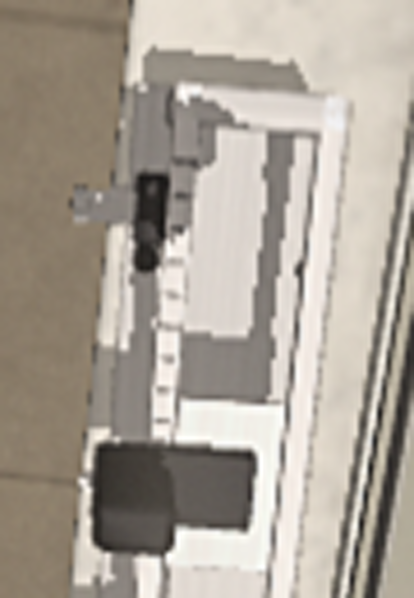

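View pics/w1b.png

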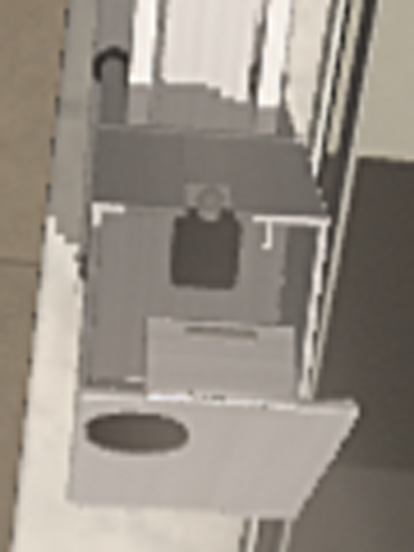

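```bash
python3 - <<'E'
from h import *
import pickle
from plant import cams
p=pickle.load(open('w1.pkl','rb'));ps=cams.camera_params('scene');pd=cams.camera_params('side')
A=lambda u,v:(230+u/4.6-.4,60+v/4.6-.4);B=lambda u,v:(230+u/4.6-.4,190+v/4.6-.4)
S=lambda u,v:(200+u/5,140+v/5)
print('cam',-p['R'].T@p['t'])
print('handle',onz(p,A(133,528),.14),tri((p,A(133,528)),(ps,S(237,272))))
print('pad',tri((p,B(137,432)),(ps,S(333,130)),(pd,(257,182))),tri((p,B(137,432)),(ps,S(333,130))))
print('rimF',onz(p,B(93,205),.14),'rimB',onz(p,B(325,218),.14))
print('lip',B(80,392),B(357,405))
print('railend front',onz(p,A(180,90),.078),'back',onz(p,A(350,100),.078))
for v in(330,500): print('backrail outer edge', onz(p,A({330:320,500:297}[v],v),.078))
print('rider blk',onz(p,A(152,203),.08),'scr',onz(p,A(80,203),.089), onz(p,A(130,203),.089))
E
```

```text
cam [0.42352935 0.12919739 0.52250218]
handle [0.43738067 0.02672543 0.14      ] (array([0.43759161, 0.02734883, 0.14082956]), [np.float64(0.0004581649955933767), np.float64(0.0004581649955933835)])
pad (array([ 0.45174855, -0.09766568,  0.19276912]), [np.float64(0.0020470368974548434), np.float64(0.0020064698408800825), np.float64(0.0013863900069104368)]) (array([ 0.45175654, -0.09627534,  0.1951187 ]), [np.float64(0.001845643965188475), np.float64(0.001845643965188495)])
rimF [ 0.43471614 -0.05924961  0.14      ] rimB [ 0.50448568 -0.05618522  0.14      ]
lip (246.9913043478261, 274.81739130434784) (307.20869565217396, 277.6434782608696)
railend front [0.43890046 0.14643883 0.078     ] back [0.48991608 0.149151   0.078     ]
backrail outer edge [0.49095421 0.08025252 0.078     ]
backrail outer edge [0.49157719 0.02514961 0.078     ]
rider blk [0.43420499 0.11300879 0.08      ] scr [0.41265828 0.11105498 0.089     ] [0.42747056 0.11263846 0.089     ]
```

```bash
python3 - <<'E'
from plan import *
from plant import sensors
s=sensors.state();T=[(0,[.44,.02,.36],4),(0,[.447,-.03,.31],2.3),(0,[.452,-.08,.26],2.3),(0,[.4525,-.09,.23],2.3)]
T+=[T[-1]]*2
for th in(.6,.5,.4,.3,.2,.1,.03,-.03):
    c,si=np.cos(th),np.sin(th);T.append((0,[.452,-.0074-.153+.084*c-.007*si,.148+.084*si+.007*c],2.3))
for r in rows(s,T): print([r[0],[round(float(x),3) for x in r[1]],[round(float(x),1) for x in r[2]]],end=',\n')
E
```

```text
[0, [0.005, 0.035, 0.028], [-0.0, 0.0, 2.2]],
[0, [0.006, 0.085, 0.078], [-0.0, 0.0, 3.9]],
[0, [0.006, 0.136, 0.128], [-0.0, 0.0, 3.9]],
[0, [0.005, 0.145, 0.158], [-0.0, 0.0, 3.9]],
[0, [0.005, 0.145, 0.158], [-0.0, 0.0, 3.9]],
[0, [0.005, 0.145, 0.158], [-0.0, 0.0, 3.9]],
[0, [0.004, 0.15, 0.187], [-0.0, 0.0, 3.9]],
[0, [0.005, 0.145, 0.194], [-0.0, 0.0, 3.9]],
[0, [0.005, 0.141, 0.201], [-0.0, 0.0, 3.9]],
[0, [0.006, 0.138, 0.209], [-0.0, 0.0, 3.9]],
[0, [0.006, 0.135, 0.217], [-0.0, 0.0, 3.9]],
[0, [0.006, 0.133, 0.225], [-0.0, 0.0, 3.9]],
[0, [0.006, 0.132, 0.231], [-0.0, 0.0, 3.9]],
[0, [0.006, 0.132, 0.236], [-0.0, 0.0, 3.9]],
```

Call:
{"fn": "apply_moves", "kwargs": {"series": [[0, [0.005, 0.035, 0.028], [0, 0, 2.2]], [0, [0.006, 0.085, 0.078], [0, 0, 4]], [0, [0.006, 0.136, 0.128], [0, 0, 4]], [0, [0.005, 0.147, 0.158], [0, 0, 4]], [0, [0.005, 0.147, 0.158], [0, 0, 4]], [0, [0.005, 0.147, 0.158], [0, 0, 4]], [0, [0.005, 0.147, 0.158], [0, 0, 4]]]}}

```text
t: 3.2
position: [0.4534, -0.0909, 0.232]
orientation: [0.0, 1.0, 0.019, 0.001]
contact_force: [0.1, -0.0, 0.7]
opening: -0.0
```

```bash
python3 - <<'E'
from h import *
from plan import rows
from plant import cams,sensors
s=sensors.state();print(s['t'],s['position'],s['opening'],s['contact_force'])
save(cams,'wrist','w2',None,1.5)
save(cams,'scene','s2',(200,110,330,220),5)
T=[]
for th in(.6,.5,.4,.3,.2,.1,.03,-.03):
    c,si=np.cos(th),np.sin(th);T.append((0,[.452,-.0074-.153+.084*c-.007*si,.148+.084*si+.007*c],2.3))
for r in rows(s,T): print([r[0],[round(float(x),3) for x in r[1]],[round(float(x),1) for x in r[2]]],end=',\n')
E
```

```text
3.2 [ 0.45342718 -0.0908775   0.23195757] -4.5841799109956806e-05 [ 0.11580798 -0.00851375  0.7266654 ]
[0, [-0.002, 0.004, 0.031], [0.0, -0.1, -0.1]],
[0, [-0.002, -0.001, 0.037], [0.0, -0.1, -0.1]],
[0, [-0.001, -0.005, 0.045], [0.0, -0.1, -0.1]],
[0, [-0.001, -0.009, 0.052], [0.0, -0.1, -0.1]],
[0, [-0.001, -0.011, 0.06], [0.0, -0.1, -0.1]],
[0, [-0.001, -0.013, 0.069], [0.0, -0.1, -0.1]],
[0, [-0.001, -0.014, 0.074], [0.0, -0.1, -0.1]],
[0, [-0.001, -0.015, 0.08], [0.0, -0.1, -0.1]],
```

View pics/w2.png

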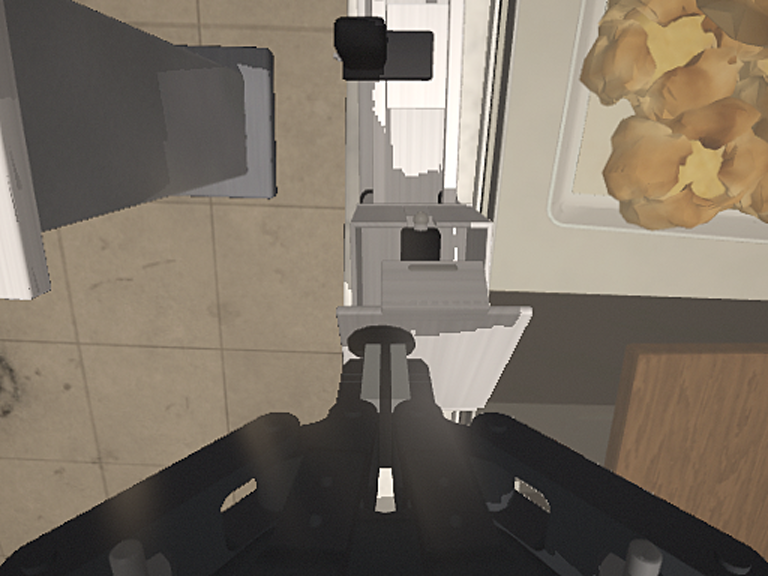

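View pics/s2.png

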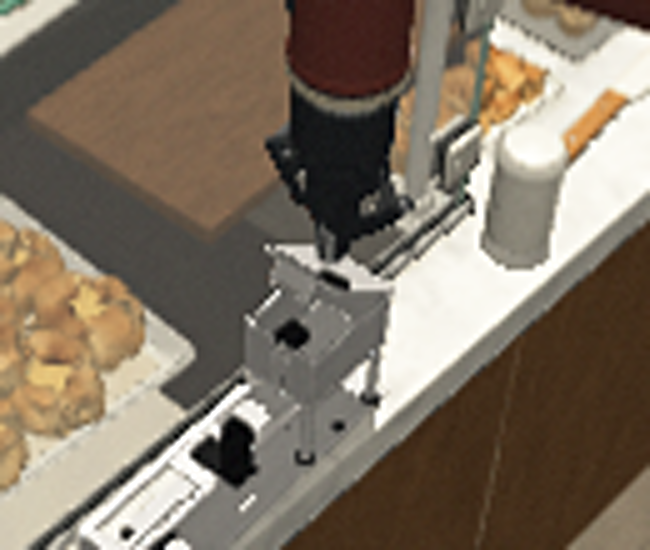

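The fingers sit straight over the black pad (wrist view: tips at 385,370, pad at 382,345), and the scene view agrees. I'm pressing along the lid's arc.

Call:
{"fn": "apply_moves", "kwargs": {"series": [[0, [-0.001, 0.004, 0.031], [0, 0, 0]], [0, [-0.001, -0.001, 0.037], [0, 0, 0]], [0, [-0.001, -0.005, 0.045], [0, 0, 0]], [0, [-0.001, -0.009, 0.052], [0, 0, 0]], [0, [-0.001, -0.011, 0.06], [0, 0, 0]], [0, [-0.001, -0.013, 0.069], [0, 0, 0]], [0, [-0.001, -0.014, 0.075], [0, 0, 0]], [0, [-0.001, -0.015, 0.08], [0, 0, 0]], [0, [-0.001, -0.015, 0.08], [0, 0, 0]]]}}

```text
t: 4.42
position: [0.4525, -0.0766, 0.154]
orientation: [0.001, 1.0, 0.019, 0.002]
contact_force: [-10.8, -0.0, 31.0]
opening: -0.0002
```

Call:
{"fn": "apply_moves", "kwargs": {"series": [[0, [0, 0, -0.03], [0, 0, 0]], [0, [0, 0, -0.08], [0, 0, 0]], [0.05, [-0.005, -0.05, -0.11], [0, 0, 0]], [0.05, [-0.015, -0.1, -0.11], [0, 0, 0]], [0.05, [-0.02, -0.145, -0.11], [0, 0, 0]], [0.05, [-0.02, -0.145, -0.11], [0, 0, 0]]]}}

```text
t: 5.18
position: [0.4259, 0.071, 0.2636]
orientation: [0.001, 1.0, 0.022, 0.002]
contact_force: [-0.9, -0.1, 0.2]
opening: 0.0499
```

```bash
python3 - <<'E'
from h import *
from plant import cams,sensors
import pickle
s=sensors.state();print(s['t'],s['position'],s['opening'],s['contact_force'])
pickle.dump((s,cams.camera_params('wrist')),open('w3.pkl','wb'))
save(cams,'wrist','w3',None,1.5)
save(cams,'scene','s3',(200,110,330,250),4)
save(cams,'side','d3',(220,160,320,260),5)
E
```

```text
5.175 [0.42593624 0.07096868 0.26364298] 0.04990901876260927 [-0.93508292 -0.08399579  0.16391938]
```

View pics/w3.png

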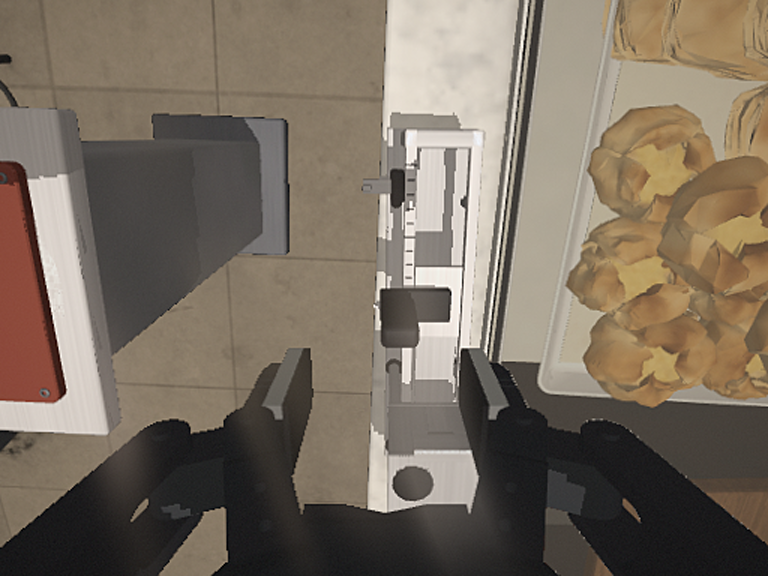

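View pics/s3.png

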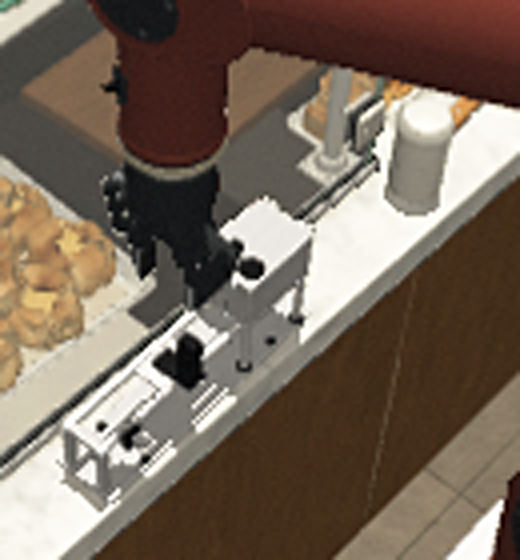

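View pics/d3.png

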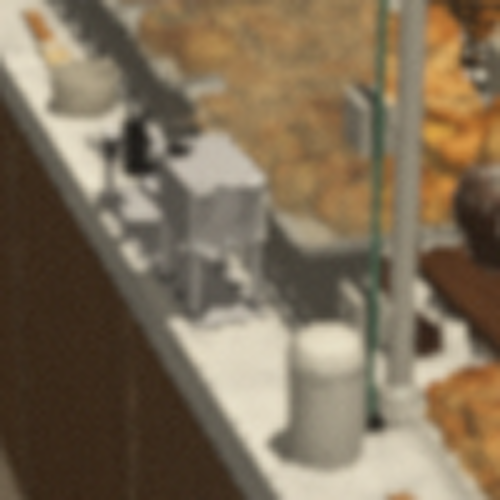

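The lid is level and stays down in all three views (wrist: pad at 412,483). Next I'm zooming in on the rider.

```bash
python3 - <<'E'
import cv2
im=cv2.imread('pics/w3.png')
cv2.imwrite('pics/w3a.png',cv2.resize(im[120:360,340:500],None,fx=2.5,fy=2.5,interpolation=cv2.INTER_NEAREST))
E
```

```text
(no output)
```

View pics/w3a.png

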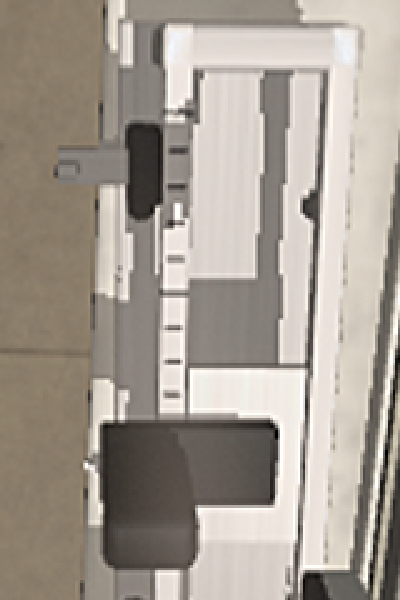

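```bash
python3 - <<'E'
from h import *
import pickle
s,p=pickle.load(open('w3.pkl','rb'))
C=lambda u,v:((340+u/2.5)/1.5-.2,(120+v/2.5)/1.5-.2)
yaw=.04;o=np.array([.469,-.0066]);M=np.array([[np.cos(yaw),-np.sin(yaw)],[np.sin(yaw),np.cos(yaw)]])
def d(uv,z):
    X=onz(p,C(*uv),z);return np.round(X*1000,1),np.round(M.T@(X[:2]-o)*1000,1)
for n,uv,z in[('fin tip sq',(68,170),.089),('fin up-left',(57,148),.089),('fin low-left',(57,180),.089),('fin root',(125,165),.089),('blk top',(143,125),.078),('blk bot',(143,216),.078),('pointer',(88,463),.084),('handle top',(150,540),.14),('railFend',(175,30),.078),('railBend',(355,30),.078),('pad',((412-340)*2.5,(483-120)*2.5),.147)]:
    print(n,*d(uv,z))
E
```

```text
fin tip sq [413. 113.  89.] [-51.2 121.7]
fin up-left [409.9 118.6  89. ] [-54.  127.4]
fin low-left [410.2 110.2  89. ] [-54.1 119.1]
fin root [428.1 114.9  89. ] [-36. 123.]
blk top [432.7 124.7  78. ] [-31.  132.6]
blk bot [433.9 100.   78. ] [-30.8 107.9]
pointer [421.3  28.4  84. ] [-46.2  36.9]
handle top [437.4  30.1 140. ] [-30.1  37.9]
railFend [439.9 149.8  78. ] [-22.8 157.4]
railBend [487.8 151.9  78. ] [ 25.2 157.7]
pad [450.7 -74.1 147. ] [-20.9 -66.7]
```

```bash
python3 - <<'E'
from plan import *
from plant import sensors
s=sensors.state()
T=[(.05,[.4375,.028,z],2.3) for z in(.24,.19,.15,.114)]
for r in rows(s,T): print([r[0],[round(float(x),3) for x in r[1]],[round(float(x),1) for x in r[2]]],end=',\n')
E
```

```text
[0.05, [0.009, 0.039, 0.023], [0.1, -0.1, -0.2]],
[0.05, [0.009, 0.039, 0.073], [0.1, -0.1, -0.2]],
[0.05, [0.009, 0.039, 0.113], [0.1, -0.1, -0.2]],
[0.05, [0.009, 0.039, 0.149], [0.1, -0.1, -0.2]],
```

Call:
{"fn": "apply_moves", "kwargs": {"series": [[0.05, [0.01, 0.042, 0.02], [0, 0, 0]], [0.05, [0.01, 0.042, 0.06], [0, 0, 0]], [0.05, [0.01, 0.042, 0.11], [0, 0, 0]], [0.05, [0.01, 0.042, 0.149], [0, 0, 0]], [0.05, [0.01, 0.042, 0.149], [0, 0, 0]]]}}

```text
t: 5.95
position: [0.4365, 0.0237, 0.112]
orientation: [0.001, 1.0, 0.018, -0.002]
contact_force: [0.4, 0.2, 1.3]
opening: 0.0498
```

```bash
python3 - <<'E'
from h import *
from plant import cams,sensors
s=sensors.state();print(s['t'],s['position'],s['opening'],s['contact_force'])
save(cams,'wrist','w4',None,1.5)
E
```

```text
5.95 [0.43649879 0.02369036 0.11204448] 0.04984312111324494 [0.3979527  0.20335996 1.30585676]
```

View pics/w4.png

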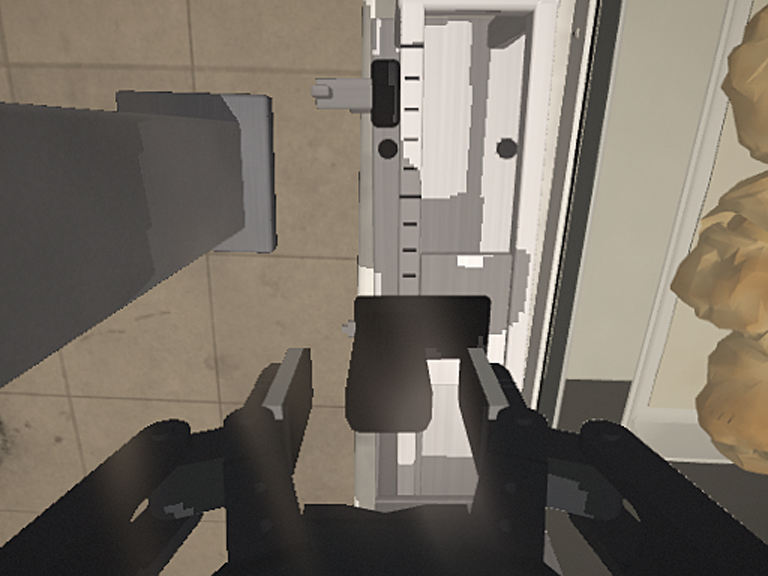

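```bash
python3 - <<'E'
from h import *
from plant import cams
p=cams.camera_params('wrist')
im=cv2.imread('pics/w4.png');cv2.imwrite('pics/w4a.png',cv2.resize(im[40:360,290:450],None,fx=3,fy=1.8,interpolation=cv2.INTER_CUBIC))
yaw=.04;o=np.array([.469,-.0066]);M=np.array([[np.cos(yaw),-np.sin(yaw)],[np.sin(yaw),np.cos(yaw)]])
for n,uv,z in[('fin nub',(320,92),.089),('finnub top',(320,82),.089),('finnub low',(320,98),.089),('blk top',(385,60),.08),('blk bot',(385,127),.08),('pointer',(345,328),.084),('htop',(390,410),.14)]:
    X=onz(p,(uv[0]/1.5-.2,uv[1]/1.5-.2),z);print(n,np.round(M.T@(X[:2]-o)*1000,1))
E
```

```text
fin nub [-50.4 121.5]
finnub top [-50.2 124.5]
finnub low [-50.4 119.7]
blk top [-29.3 132.2]
blk bot [-29.4 110.7]
pointer [-45.3  36.7]
htop [-28.4  36.8]
```

View pics/w4a.png

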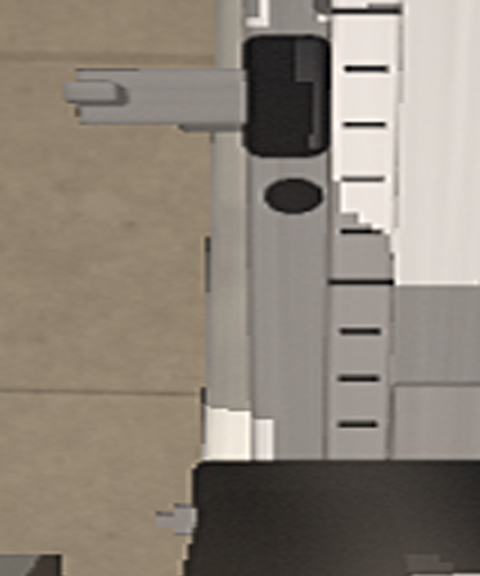

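Call:
{"fn": "apply_moves", "kwargs": {"series": [[0.05, [0, -0.004, -0.002], [0, 0, 0]], [0, [0, -0.004, -0.002], [0, 0, 0]], [0, [0, -0.004, -0.002], [0, 0, 0]], [0, [0, -0.004, -0.002], [0, 0, 0]], [0, [0, -0.004, -0.002], [0, 0, 0]], [0, [0, -0.004, -0.002], [0, 0, 0]]]}}

```text
t: 6.75
position: [0.4375, 0.028, 0.1174]
orientation: [0.001, 1.0, 0.018, -0.0]
contact_force: [-9.8, -0.3, 16.1]
opening: 0.0231
```

Call:
{"fn": "apply_moves", "kwargs": {"series": [[0, [0, -0.005, 0], [0, 0, 0]], [0, [0, -0.015, 0], [0, 0, 0]], [0, [0, -0.025, 0], [0, 0, 0]], [0, [0, -0.035, 0], [0, 0, 0]], [0, [0, -0.045, 0], [0, 0, 0]], [0, [0, -0.055, 0], [0, 0, 0]], [0, [0, -0.065, 0], [0, 0, 0]], [0, [0, -0.074, 0], [0, 0, 0]], [0, [0, -0.08, 0], [0, 0, 0]], [0, [0, -0.084, 0], [0, 0, 0]], [0, [0, -0.085, 0], [0, 0, 0]], [0, [0, -0.085, 0], [0, 0, 0]]]}}

```text
t: 8.25
position: [0.4342, 0.1128, 0.1175]
orientation: [0.002, 1.0, 0.018, -0.001]
contact_force: [-3.9, -8.2, 4.0]
opening: 0.0228
```

```bash
python3 - <<'E'
from h import *
from plant import cams,sensors
import pickle
s=sensors.state();print(s['t'],s['position'],s['opening'],s['contact_force'],s['joint_positions'])
pickle.dump(cams.camera_params('wrist'),open('w5.pkl','wb'))
save(cams,'wrist','w5',None,1.5)
save(cams,'scene','s5',(200,150,300,250),6)
save(cams,'side','d5',(220,160,320,260),5)
E
```

```text
8.25 [0.43424698 0.11282168 0.11750338] 0.022802257973944143 [-3.87838276 -8.16506164  3.95571901] [ 0.39773412  0.0876239  -0.77230638  2.04842566  0.07506395  1.03397547
 -0.37524535]
```

View pics/w5.png

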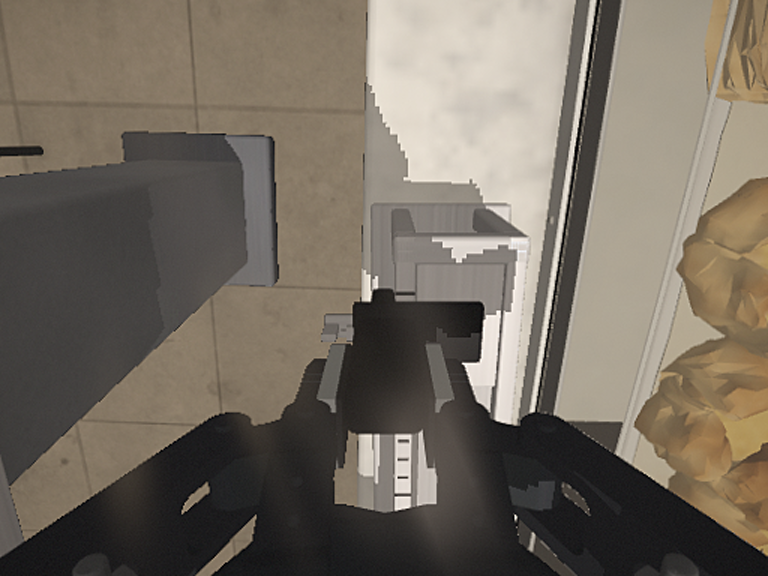

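View pics/s5.png

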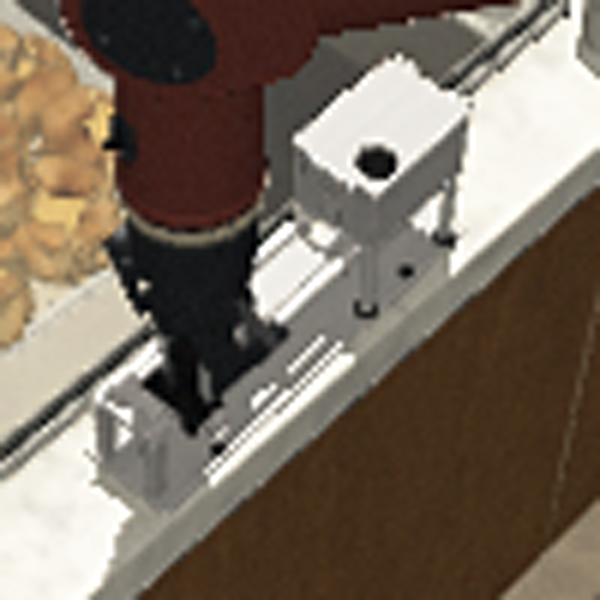

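View pics/d5.png

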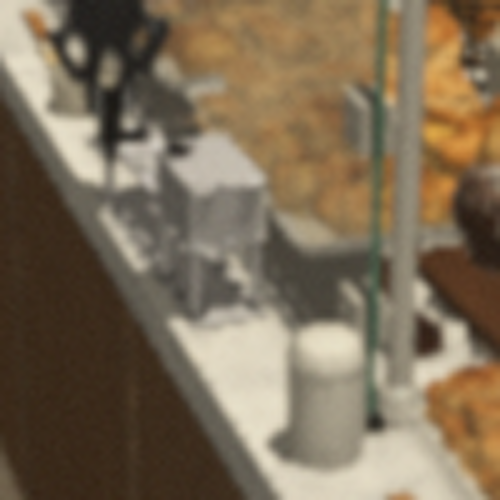

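```bash
python3 - <<'E'
import cv2
im=cv2.imread('pics/w5.png');cv2.imwrite('pics/w5a.png',cv2.resize(im[280:430,300:400],None,fx=5,fy=4,interpolation=cv2.INTER_CUBIC))
E
```

```text
(no output)
```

View pics/w5a.png

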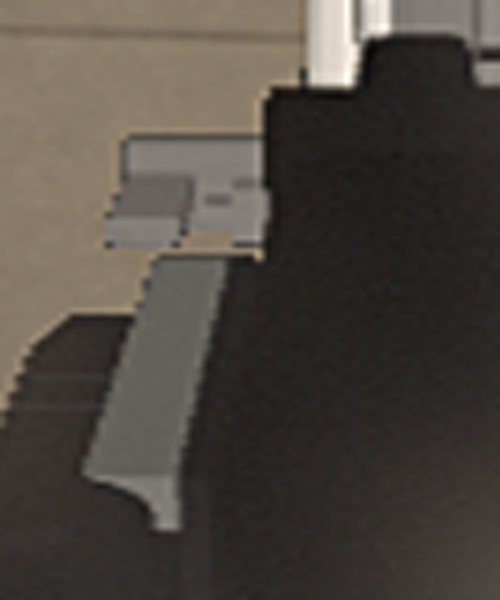

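```bash
python3 - <<'E'
from h import *
import pickle
p=pickle.load(open('w5.pkl','rb'))
yaw=.04;o=np.array([.469,-.0066]);M=np.array([[np.cos(yaw),-np.sin(yaw)],[np.sin(yaw),np.cos(yaw)]])
for n,(u,v),z in[('fin top far',(150,215),.089),('fin top near',(145,246),.089),('ptr up',(248,185),.084),('ptr low',(248,245),.084),('dark dash',(217,200),.084)]:
    X=onz(p,((300+u/5)/1.5-.2,(280+v/4)/1.5-.2),z);print(n,np.round(M.T@(X[:2]-o)*1000,1))
im=cv2.imread('pics/w5.png');cv2.imwrite('pics/w5b.png',cv2.resize(im[300:350,310:365],None,fx=12,fy=12,interpolation=cv2.INTER_NEAREST))
E
```

```text
fin top far [-51.2 123.7]
fin top near [-51.7 120.4]
ptr up [-44.  124.7]
ptr low [-44.2 118.2]
dark dash [-46.5 123.1]
```

View pics/w5b.png

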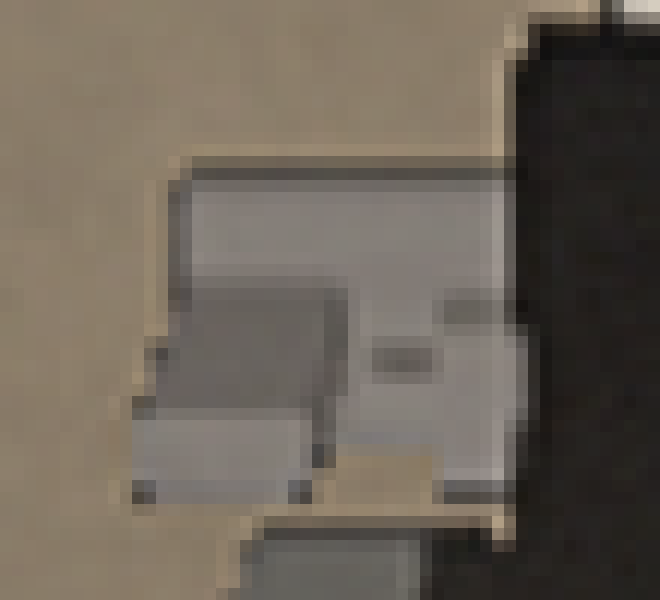

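Call:
{"fn": "apply_moves", "kwargs": {"series": [[0, [0, -0.001, 0], [0, 0, 0]], [0, [0, -0.001, 0], [0, 0, 0]], [0, [0, -0.001, 0], [0, 0, 0]], [0, [0, -0.001, 0], [0, 0, 0]], [0, [0, -0.001, 0], [0, 0, 0]], [0, [0, -0.001, 0], [0, 0, 0]], [0, [0, -0.001, 0], [0, 0, 0]], [0, [0, -0.001, 0], [0, 0, 0]]]}}

```text
t: 9.4
position: [0.4342, 0.1132, 0.1176]
orientation: [0.003, 1.0, 0.018, -0.001]
contact_force: [-0.8, -8.1, -0.8]
opening: 0.0228
```

```bash
python3 - <<'E'
from h import *
from plant import cams,sensors
s=sensors.state();print(s['t'],s['position'],s['opening'],s['contact_force'],abs(s['joint_vel']).max())
p=cams.camera_params('wrist')
im=cams.capture('wrist')[:,:,::-1];cv2.imwrite('pics/w6.png',cv2.resize(im[190:240,200:260],None,fx=10,fy=10,interpolation=cv2.INTER_NEAREST))
E
```

```text
9.4 [0.43423954 0.11324688 0.11755142] 0.022802903206693755 [-0.76730136 -8.07102464 -0.82839367] 0.0009420974120102998
```

View pics/w6.png

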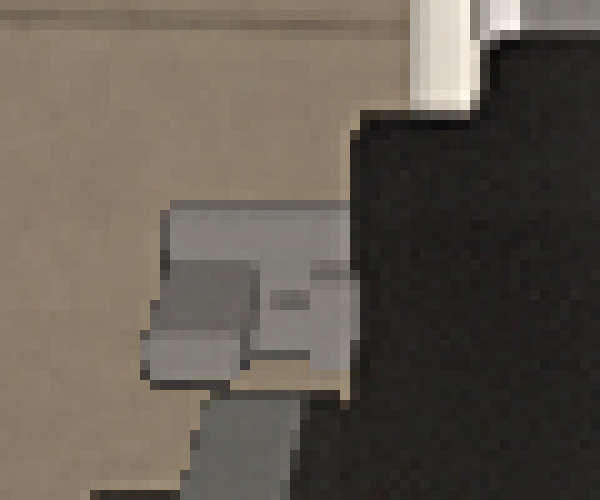

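The pointer tip (rows 300–355) lines up with the fin top (rows 332–380) once the 5 mm height difference is allowed for. The 8.1 N pull matches the spring force at about 85 mm, so I'm handing in.

```bash
python3 -c "
from plant import sign_off;print(sign_off())"
```

```text
the job is handed in; nothing more can be done
None
```

I shut the lid and pulled the gate to the rider's mark. I handed the job in at about 9.5 s with the gripper still holding the handle; no verdict is reported.

- **Lid:** I pressed the pad down along the lid's arc with closed fingers, peaking at about 31 N. After I let go, it lay level with nothing touching it in the wrist, scene and side pictures. It was still shut in the scene and side pictures taken after the pull.
- **Gate:** I gripped the handle across its 24 mm side (fingers stopped at 22.8 mm) and pulled it about 85 mm. The last measurement put the pointer 0.6–0.7 mm short of the fin. I then added 0.4 mm, and the final picture still showed them in line, well inside the 5 mm allowed. The pull read 8.1 N, close to the 7.5 N the spring should give there, and the arm was at rest.
- **Rider and other items:** The fin read 121.5 to 122 mm along the dispenser in every wrist measurement, before and after the pull, so the rider did not move. Nothing in the pictures suggested the ramekin, shaker, brush or slice were touched, but I did not measure their positions.

One early mismatch: my first rough estimate of the dispenser's turn (about 0.11 rad) missed the pad by 16 mm. I replaced it with 0.04 rad from the wrist picture, and every later measurement fitted to within about 3 mm.

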